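Peg held open round the menu card's edge

TASK

Draw the menu card out of the open side of its wooden frame to its stop, so that its side edge stands well clear. Then pick up the wooden bag peg by its tails, squeeze it wide open and bring its jaws well in round the card's free upright edge, about half-way up, one jaw on each side and touching neither card nor frame. Finish while holding it there, still squeezed open, so that I can slip the allergen slip in beside the card; leave the other things standing where they are.

Things in the scene. Friction and masses are not known exactly. Their poses are not given: they have to be found in the camera images.
- sign_frame: Oak slide-in counter sign, immovable: foot 54 mm deep (x), 136 wide (y); frame above it 19 mm deep, 130 wide, top 127 mm above the table. Origin: centre of its underside; x to its back (away from the robot at yaw 0), y to its open side, where the card sticks out, z up. A stile shuts the other side. The card stands in grooves in the bottom and top rails, in the plane x = 0.
- menu_card (a joint): Draw of the stiff white card (4 mm thick, 139 long, from 21 to 121 mm above the table) along the frame's +y: 0 home, 20 mm sticking out past the frame; 0.055 m at its stop, 75 mm sticking out. Starts 4 to 14 mm drawn, slides with about 2 N friction, stays where it is left. What sticks out can be pinched across its thickness from above.
- card_edge (a point): Middle of the card's free upright side edge, in the middle of its 4 mm thickness, 71 mm above the table and 85 mm + joint menu_card along the frame's y from the frame's origin. Axes as the frame's: x through the card towards the back, y outwards from the edge, z up.
- bag_peg: Wooden spring peg lying on its side, 22 mm high, 118 long, 70 g. Origin: axis of its steel coil (10 mm across), at the underside; x to the jaw tips (52 mm ahead), z up along the hinge. Tails end 64 mm behind; shut they splay: outer faces 48 mm apart 45 mm behind the origin, 59 at the ends. Squeezed there by about 8 N they reach their stop: outer faces parallel, 26 mm apart, so it lies square.
- peg_left (a joint): Opening of the peg's lever on its +y side: 0 shut, 0.25 rad at the stop. It springs shut (5 N at the tails to start, 8 N at the stop) and moves together with peg_right.
- peg_right (a joint): Opening of the lever on its -y side: 0 shut, 0.25 rad at the stop.
- tip_left (a point): Inner edge of the jaw tip on the peg's +y side, 52 mm ahead of the coil axis, half-way up the 22 mm; 1 mm off the peg's middle when shut, 14 mm when fully open. The tips' inner faces run 16 mm back (gap there 18 mm when open); behind them the jaws are hollowed.
- tip_right (a point): The same point on the -y side.
- honey_jar: Honey jar with a red screw lid, 58x62 mm, 86 mm tall; origin at the centre of its underside. To be left alone.
- jam_jar: Jam jar with a pale lid, 62 mm across, 99 mm tall; origin at the centre of its underside. To be left alone.
- salt_shaker: Glass salt shaker, 44 mm across, 90 mm tall; origin at the centre of its underside. To be left alone.
- pepper_mill: Turned wooden pepper mill, 58 mm across, 150 mm tall; origin at the centre of its underside. To be left alone.
- chalk_pen: White marker pen with a blue cap lying on the table, 135 mm long along its y, 16 mm thick; origin at the centre of its underside. To be left alone.
- price_block: Small wooden block with a black price card, 22x62 mm, 58 mm tall; origin at the centre of its underside. To be left alone.

How it is judged (in metres and radians):
On the way, in this order (a step that is already met when the one before it is completed fails the run):
1. the card is drawn out to its stop (value of joint menu_card above 0.047 m), for 0.2 s.
2. the peg is off the table, squeezed open in the fingers (height (world z) of bag_peg above 0.015 m and value of joint each of peg_left, peg_right above 0.18 rad and contact force between bag_peg and the fingers above 2 N), for 0.2 s.
At the end, for the whole second after the job is handed in: Card drawn at least 45 mm (stop at 55). The fingers hold the peg off the table, levers over 0.18 rad open; each jaw tip is 20 mm or more in past the card's free edge, within 30 mm of mid-height, one on each face, 5 mm or more from the card's middle plane; peg touches neither card nor frame (value of joint menu_card above 0.045 m and value of joint each of peg_left, peg_right above 0.18 rad and x of tip_left in the frame of card_edge above 0.005 m and x of tip_right in the frame of card_edge below -0.005 m and y of each of tip_left, tip_right in the frame of card_edge below -0.02 m and z of tip_left in the frame of card_edge between -0.03 and 0.03 m and z of tip_right in the frame of card_edge between -0.03 and 0.03 m and contact force between bag_peg and sign_frame below 0.3 N and contact force between bag_peg and the fingers above 2 N and height (world z) of bag_peg above 0.03 m); the arm keeps its last pose, push and grip.
It fails at once if one of the other things is shifted by more than 20 mm (distance of any of honey_jar, jam_jar, salt_shaker, pepper_mill, chalk_pen, price_block from where it was at the start of the episode above 0.02 m).
It fails at once if one of the other things is tipped over (angle between any of honey_jar, jam_jar, salt_shaker, pepper_mill, price_block's own z axis and vertical above 0.4 rad).
It fails at once if the peg is rammed into the card or frame (over 15 N) (contact force between bag_peg and sign_frame above 15 N).
It also fails if it takes over 51 s, if anything falls off the work surface, if the arm or the gripper's body presses on something with over 40 N, if the wrist force passes 120 N, or if a joint passes its speed limit or range.

ROBOT

A 6-joint arm with a two-finger parallel gripper is mounted at the origin on a cart in front of the work surface, level with it; the furniture and walls round the work are solid. World frame = base frame: x ahead of the robot, y to its left, z up, the work surface at z = 0. Lengths are in mm, angles in degrees, forces in N, time in s.
With the tool pointing down it reaches from about 350 to 850 mm from the base axis. Payload 8.1 kg.
Tool frame: the origin (TCP) lies at the very end of the fingers, on their centre line; the grasp point (between the pads) lies 19 mm behind it; z points along the fingers, y is the direction in which the jaws open and shut (so a half turn about z gives the same grasp; the last joint's range is limited). The gripper opens to 85 mm and grips with 20 to 120 N. Pads are 22 mm wide; open, the fingers measure 114 mm over their backs; the gripper's body (76 mm by 85 mm) begins 54 mm behind the grasp point. The pads swing forward as they close: fully open they stand 13 mm farther back than shut.
Start: joints at [-4.893, 7.471, 85.268, -0, 87.261, -4.893], TCP at [600.004, 0.022, 231.292] pointing down, gripper open.
Joint ranges: [-169.43, 169.43], [-51.17, 129.36], [1.28, 143.12], [-76.62, 256.62], [0, 156.53], [-152.29, 152.29]. Speed limits (degrees/s): [136.94, 136.94, 159.86, 180, 180, 180].

INTERFACE

Orientations are given as [roll, pitch, yaw] about the fixed x, y, z axes, in that order (R = Rz(yaw) Ry(pitch) Rx(roll)).
In Python, from bench import r, eyes gives the robot as it stands. The module is installed in compiled form; this text tells all that it offers.
- The arm moves only by the tool play_rows, never from a script. Its argument "deltas" is a list of rows, each a list of 3 entries, a list of its own where there are three numbers: the shift along the tool's x, y, z in m, then the turn, a rotation vector about the tool's x, y, z in rad, then the closure, from 0 (fully open) to 1 (shut). A call has 1 to 8 rows; each row shifts and turns the pose as measured when the row begins, along the tool's axes as they then stand; what a row does not reach is not made up. A row lasts 1/8 s, in which the tool goes at most 62.5 mm and 10.7 degrees, less where a joint would pass 70% of its speed; a pose out of reach is approached as far as the arm can. A call with a gripper value outside its range is refused whole. The fingers move at their own pace and stop on an object; "force" is the grip in N (left out, the last holds). Time passes only in rows, so rows that do not move let the fingers close. It gives the time, the measured TCP pose, the force and the opening at its end, in the units of the state.
- r.sense(): the state, without advancing time (a new reading comes with each control period).
- eyes.snapshot(name): name is "scene" or "side" or "wrist"; returns the picture (400x640x3 uint8, red, green, blue); there is no depth.
- eyes.get_calibration(name): a dict with "mtx" (3x3 intrinsics, pixels), "D" ([k1, k2, p1, p2, k3] as OpenCV has them; the pictures are not rectified), "R" (3x3) and "t" (3): a world point X has camera coordinates R X + t; the wrist camera has in their place "T_tool_cam" (4x4, takes a point from camera to tool coordinates, whose origin is the TCP and whose axes are the flange's). Camera axes: x right, y down, z forward; pixel columns grow to the right and rows downward; lengths in mm; the calibration is good to about 2 mm. A picture is of the moment at which its call begins: read the wrist's pose just before it. get_calibration takes no time and is no camera call.
- r.hand_in(): hands the job in, once; it reports no verdict.
The state is a dict: "time": time; "joint_pos": joint angles; "qd": joint speeds; "joint_efforts": joint torques, N m; "tool_pos": TCP position; "tcp_rot": TCP orientation; "ft_force": force on the tool from outside, world axes, zero at the start; "wrist_torque": the same for the moment, N m; "finger_gap": finger opening in mm.
Only numpy, scipy, OpenCV 4.12 (cv2) and the standard library are available. Lean on these libraries where they do the work, as an engineer would, in place of code of your own. Each camera call takes 0.05 s, during which the arm holds its last target. There are 200 camera calls.

## Working session

There is one attempt and no reset: what is moved stays moved. The work goes in short steps, Python scripts to look and compute and a tool call to move; the robot and the scene stay as the last step left them, time stands still between calls to the robot, and variables do not carry over. Pictures are saved under pics/ and viewed, about 8 in all and at most 12, crops included, and the job is handed in when it is done.

Besides the shell and the picture viewer there is one more tool, called as name(argument=value, ...), one argument or row to a line, values as JSON. play_rows: Moves the arm, as the interface text tells. Its arguments: {"type":"object","properties":{"deltas":{"type":"array"},"force":{"type":"number"}},"required":["deltas"]}

```bash
mkdir -p pics
python3 - <<'E'
from bench import r,eyes
import cv2,numpy as np
s=r.sense();print(s['time'],s['tool_pos'],s['tcp_rot'],s['finger_gap'])
for n in ['scene','side','wrist']:
    im=eyes.snapshot(n); cv2.imwrite(f'pics/{n}0.png',im[:,:,::-1])
    c=eyes.get_calibration(n)
    for k,v in c.items(): print(n,k,np.round(v,4).tolist())
E
```

```text
0.0 [5.99460771e+02 8.87197954e-02 2.30254262e+02] [-1.79895563e+02 -1.04459355e-02  9.00013847e+01] 85.58412591534375
scene mtx [[377.3887, 0.0, 320.1899], [0.0, 377.3887, 199.3506], [0.0, 0.0, 1.0]]
scene D [0.0294, 0.0, 0.0, 0.0, 0.0]
scene R [[-0.8206, -0.5711, 0.0225], [-0.3597, 0.4854, -0.7969], [0.4442, -0.662, -0.6037]]
scene t [523.6805, 227.0864, 764.514]
side mtx [[410.2084, 0.0, 316.5609], [0.0, 410.2084, 199.1806], [0.0, 0.0, 1.0]]
side D [-0.0237, 0.0, 0.0, 0.0, 0.0]
side R [[0.9996, -0.0166, 0.0224], [0.0082, -0.5908, -0.8068], [0.0266, 0.8067, -0.5904]]
side t [-611.6188, 125.1364, 905.7836]
wrist mtx [[349.5986, 0.0, 317.0077], [0.0, 349.5986, 200.047], [0.0, 0.0, 1.0]]
wrist D [-0.0789, 0.0, 0.0, 0.0, 0.0]
wrist T_tool_cam [[-0.0016, -0.9473, -0.3202, 82.481], [1.0, -0.0019, 0.0004, -0.4712], [-0.001, -0.3202, 0.9474, -143.2816], [0.0, 0.0, 0.0, 1.0]]
```

View pics/scene0.png

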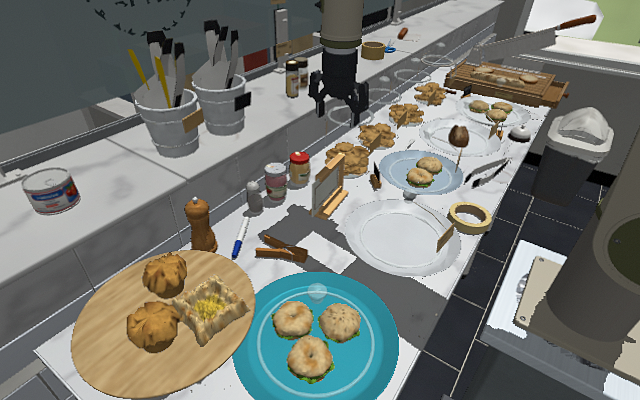

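View pics/side0.png

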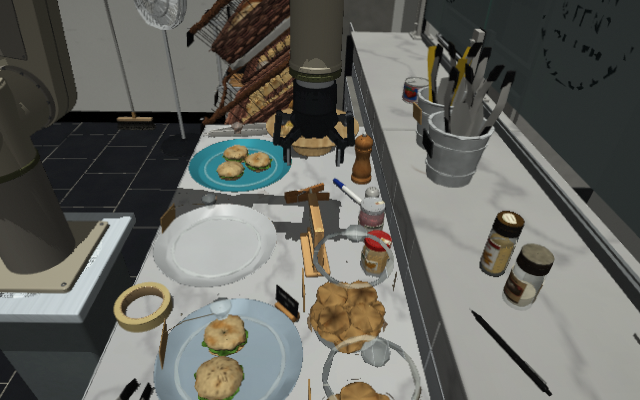

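Run:
```python
import cv2,numpy as np
a=cv2.imread('pics/scene0.png')[140:270,230:390];b=cv2.imread('pics/side0.png')[170:310,270:400]
a=cv2.resize(a,None,fx=5,fy=4.6,interpolation=2); cv2.imwrite('pics/c1.png',a)
b=cv2.resize(b,None,fx=4,fy=4,interpolation=2)
cv2.imwrite('pics/c2.png',b)
```

```text
(no output)
```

View pics/c1.png

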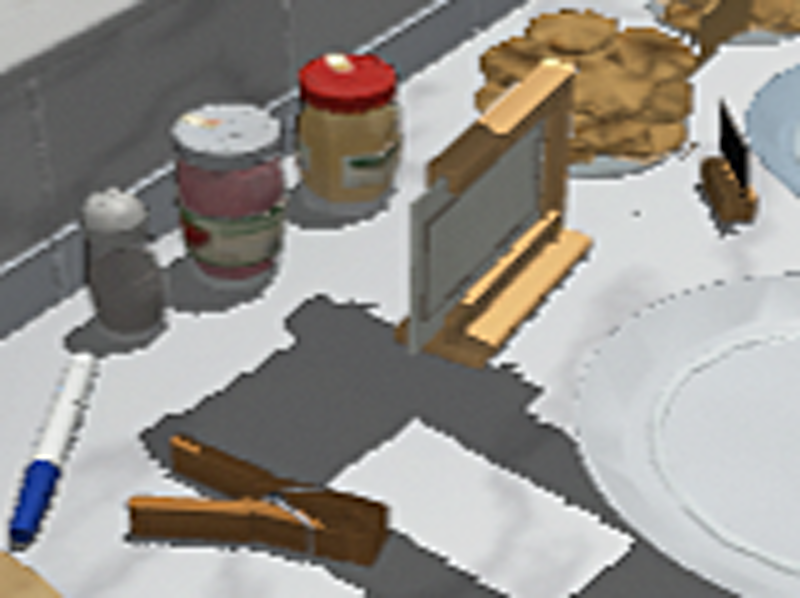

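View pics/c2.png

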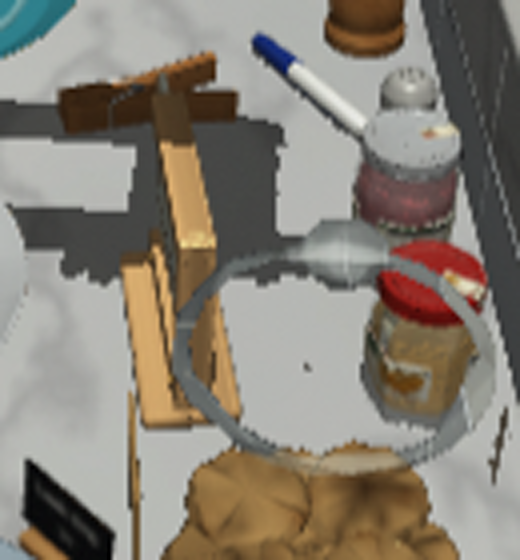

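View pics/wrist0.png

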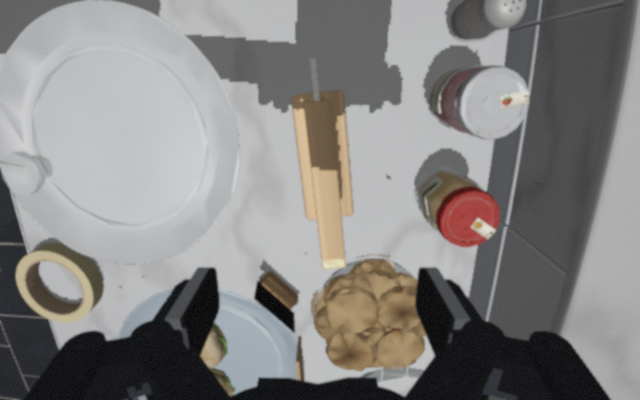

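```bash
cat > h.py <<'E'
import numpy as np,cv2
from bench import r,eyes
from scipy.spatial.transform import Rotation as Ro
def cam(n,s=None):
    c=eyes.get_calibration(n);K,D=np.array(c['mtx']),np.array(c['D'])
    if n=='wrist':
        s=s or r.sense();T=np.array(c['T_tool_cam']);Rt=Ro.from_euler('xyz',s['tcp_rot'],degrees=True).as_matrix()
        Rw=Rt@T[:3,:3];o=Rt@T[:3,3]+s['tool_pos'];return K,D,Rw.T,-Rw.T@o
    return K,D,np.array(c['R']),np.array(c['t'])
def at(C,uv,z):
    K,D,R,t=C;p=cv2.undistortPoints(np.array([[uv]],float),K,D)[0,0]
    d=R.T@np.array([p[0],p[1],1]);o=-R.T@t
    return np.round(o+d*(z-o[2])/d[2],1)
def proj(C,X):
    K,D,R,t=C;return cv2.projectPoints(np.array(X,float).reshape(-1,3),cv2.Rodrigues(R)[0],t,K,D)[0][:,0]
E
python3 - <<'E'
from h import *
S,D,W=cam('scene'),cam('side'),cam('wrist')
for n,uv,z in [('foot0',(293,93),10),('foot1',(344,92),10),('foot2',(353,214),10),('foot3',(306,217),10),('card tip',(313,58),121),('rail end far L',(320,266),127),('rail far R',(345,262),127)]:print('W',n,at(W,uv,z))
c=lambda x,y:(x/5+230,y/4.6+140)
for n,uv,z in [('cardtop',c(420,190),121),('cardbot',c(415,352),21),('tailA',c(172,437),22),('tailB',c(130,503),22),('jawtop',c(387,500),22),('jawbot',c(375,565),0),('coil',c(285,495),22)]:print('S',n,at(S,uv,z))
c=lambda x,y:(x/4+270,y/4+170)
for n,uv,z in [('jawtop',c(60,92),22),('jawbot',c(65,130),0),('tailfar',c(213,55),22),('tailnear',c(237,93),22),('railtop near L',c(177,250),127),('rail near R',c(214,245),127),('foot NL',c(145,425),0),('foot NR',c(238,415),0)]:print('D',n,at(D,uv,z))
E
```

```text
W foot0 [575.1  72.9  10. ]
W foot1 [626.2  73.8  10. ]
W foot2 [639.  -56.9  10. ]
W foot3 [586.6 -60.4  10. ]
W card tip [596.5  98.9 121. ]
W rail end far L [601.4 -56.4 127. ]
W rail far R [621.2 -52.9 127. ]
S cardtop [599.4  86.3 121. ]
S cardbot [594.   96.1  21. ]
S tailA [646.  220.4  22. ]
S tailB [629.4 267.4  22. ]
S jawtop [536.9 197.4  22. ]
S jawbot [527.7 218.9   0. ]
S coil [576.5 222.   22. ]
D jawtop [531.7 216.8  22. ]
D jawbot [535.  204.4   0. ]
D tailfar [634. 262.  22.]
D tailnear [648.6 217.4  22. ]
D railtop near L [603.5 -62.7 127. ]
D rail near R [621.6 -58.8 127. ]
D foot NL [588.9 -58.3   0. ]
D foot NR [638.9 -50.8   0. ]
```

play_rows(
  deltas=[
    [[0.045, -0.001, 0.015], [0, 0, -0.046], 0],
    [[0.045, 0.003, 0.015], [0, 0, -0.046], 0],
    [[0, 0, 0], [0, 0, 0], 0],
  ],
  force=30,
)

```text
time: 0.52
tool_pos: [599.1, 91.5, 198.7]
tcp_rot: [-179.9, -0.0, 95.3]
ft_force: [0.2, -0.5, 0.5]
finger_gap: 85.5
```

Run:
```python
from h import *
s=r.sense();print(s['time'],s['tool_pos'],s['tcp_rot'])
cv2.imwrite('pics/w1.png',eyes.snapshot('wrist')[:,:,::-1])
```

```text
0.525 [599.13511964  91.47369437 198.67192284] [-1.79850339e+02 -3.70615978e-03  9.53049832e+01]
```

View pics/w1.png

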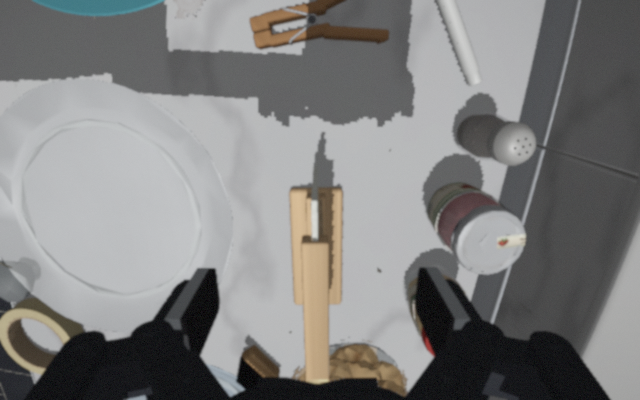

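Run:
```python
from h import *
W=cam('wrist')
for n,uv,z in [('cardtip',(314.5,200),121),('card at rail',(314,237),121),('rail open L',(303,237),127),('rail openR',(327,241),127),('foot0',(291,187),10),('foot1',(341,187),10),('foot2',(340,303),10),('foot3',(294,303),10),('coil',(312,18),24),('jawA',(250,18),22),('jawB',(254,46),22),('tailN',(388,30),22),('tailN2',(388,41),22),('pen end',(475,82),8),('pen',(443,0),8)]:print('W',n,at(W,uv,z))
```

```text
W cardtip [596.8  97.3 121. ]
W card at rail [598.8  70.2 121. ]
W rail open L [591.2  72.3 127. ]
W rail openR [607.6  70.8 127. ]
W foot0 [574.8  71.2  10. ]
W foot1 [624.2  75.7  10. ]
W foot2 [638.4 -59.6  10. ]
W foot3 [586.8 -64.3  10. ]
W coil [582.8 223.9  24. ]
W jawA [530.7 220.1  22. ]
W jawB [535.2 197.9  22. ]
W tailN [647.7 221.   22. ]
W tailN2 [648.9 212.3  22. ]
W pen end [737.6 187.7   8. ]
W pen [695.1 253.2   8. ]
```

play_rows(
  deltas=[
    [[-0.0015, -0.002, 0.052], [0, 0, 0], 0],
    [[0, 0, 0.052], [0, 0, 0], 0.2],
    [[0, 0, 0], [0, 0, 0], 0.6],
    [[0, 0, 0], [0, 0, 0], 1],
    [[0, 0, 0], [0, 0, 0], 1],
    [[0, 0, 0], [0, 0, 0], 1],
    [[0, 0, 0], [0, 0, 0], 1],
  ],
  force=40,
)

```text
time: 1.45
tool_pos: [597.4, 84.0, 101.0]
tcp_rot: [-179.8, 0.2, 95.0]
ft_force: [7.9, 0.8, -16.0]
finger_gap: 3.3
```

play_rows(
  deltas=[
    [[0.012, 0, 0], [0, 0, 0], 1],
    [[0.012, 0, 0], [0, 0, 0], 1],
    [[0.012, 0, 0], [0, 0, 0], 1],
    [[0.012, 0, 0], [0, 0, 0], 1],
  ],
)

```text
time: 1.95
tool_pos: [592.5, 131.5, 100.5]
tcp_rot: [-179.7, 0.5, 95.0]
ft_force: [7.5, -52.7, -9.7]
finger_gap: 2.8
```

play_rows(
  deltas=[
    [[0, 0, 0], [0, 0, 0], 1],
    [[0, 0, 0], [0, 0, 0], 1],
    [[0, 0, 0], [0, 0, 0], 1],
  ],
)

```text
time: 2.33
tool_pos: [592.6, 130.5, 100.8]
tcp_rot: [-179.7, 0.8, 95.1]
ft_force: [-0.5, -6.0, -9.7]
finger_gap: 2.8
```

Release, rise, and turn towards the peg.

play_rows(
  deltas=[
    [[0, 0, 0], [0, 0, 0], 0],
    [[0, 0, 0], [0, 0, 0], 0],
    [[0, 0, 0], [0, 0, 0], 0],
    [[0, 0, 0], [0, 0, 0], 0],
    [[0, 0, -0.06], [0, 0, 0], 0],
    [[0, 0, -0.06], [0, 0, 0], 0],
    [[0, 0, 0], [0, 0, 0], 0],
  ],
)

```text
time: 3.2
tool_pos: [595.5, 135.2, 229.3]
tcp_rot: [179.8, 0.6, 95.1]
ft_force: [1.2, 0.3, -1.3]
finger_gap: 85.2
```

Run:
```python
from h import *
s=r.sense();print(s['time'],s['tool_pos'],s['tcp_rot'])
cv2.imwrite('pics/w2.png',eyes.snapshot('wrist')[:,:,::-1])
```

```text
3.2 [595.49462322 135.24931686 229.32990475] [179.75409819   0.60133871  95.07205689]
```

View pics/w2.png

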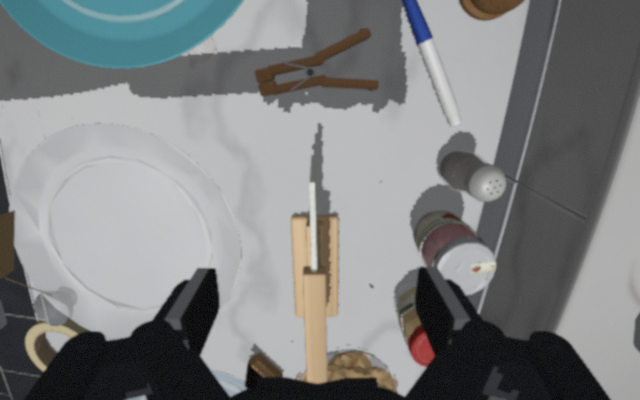

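Run:
```python
from h import *
W=cam('wrist')
P=lambda n,uv,z:print(n,at(W,uv,z))
P('cardtip',(312,182),121);P('card rail',(313.5,268),121);P('rail end L',(303,270),127);P('rail end R',(326,271),127)
for n,uv in [('jawA',(256,72)),('jawB',(263,94)),('coil',(310,72)),('tailF1',(365,28)),('tailF2',(369,36)),('tailN1',(377,81)),('tailN2',(376,90))]:P(n,uv,22)
P('pen tip',(456,124),8);P('pen cap',(410,0),8)
```

```text
cardtip [589.1 146.2 121. ]
card rail [596.2  74.3 121. ]
rail end L [587.8  75.3 127. ]
rail end R [606.   75.9 127. ]
jawA [528.7 220.2  22. ]
jawB [536.2 200.6  22. ]
coil [579.4 224.3  22. ]
tailF1 [626.2 267.4  22. ]
tailF2 [630.7 260.9  22. ]
tailN1 [643.3 222.   22. ]
tailN2 [643.5 213.7  22. ]
pen tip [733.1 188.2   8. ]
pen cap [667.  298.3   8. ]
```

play_rows(
  deltas=[
    [[0.05, 0.0193, 0.0], [0, 0, 0.0], 0],
    [[0.05, 0.0193, 0.0], [0, 0, 0.0], 0],
    [[0, 0, 0], [0, 0, 0.17], 0],
    [[0, 0, 0], [0, 0, 0.17], 0],
    [[0, 0, 0], [0, 0, 0.17], 0],
    [[0, 0, 0], [0, 0, 0.17], 0],
    [[0, 0, 0], [0, 0, 0.17], 0],
    [[0, 0, 0], [0, 0, 0.17], 0],
  ],
)

```text
time: 4.25
tool_pos: [617.9, 239.6, 206.3]
tcp_rot: [179.9, 1.6, 34.8]
ft_force: [0.3, -0.6, -0.4]
finger_gap: 85.3
```

play_rows(
  deltas=[
    [[0, 0, 0.01], [0, 0, 0.17], 0],
    [[0, 0, 0.04], [0, 0, 0.15], 0],
    [[0, 0, 0.05], [0, 0, 0.0], 0],
    [[0, 0, 0], [0, 0, 0], 0],
  ],
)

```text
time: 4.75
tool_pos: [611.5, 236.7, 96.5]
tcp_rot: [179.4, 2.0, 15.6]
ft_force: [-0.7, -0.5, 0.6]
finger_gap: 85.5
```

Run:
```python
from h import *
s=r.sense();print(s['time'],s['tool_pos'],s['tcp_rot'])
cv2.imwrite('pics/w3.png',eyes.snapshot('wrist')[:,:,::-1])
```

```text
4.75 [611.48767286 236.70062305  96.50713458] [179.40007826   2.03016541  15.62638416]
```

View pics/w3.png

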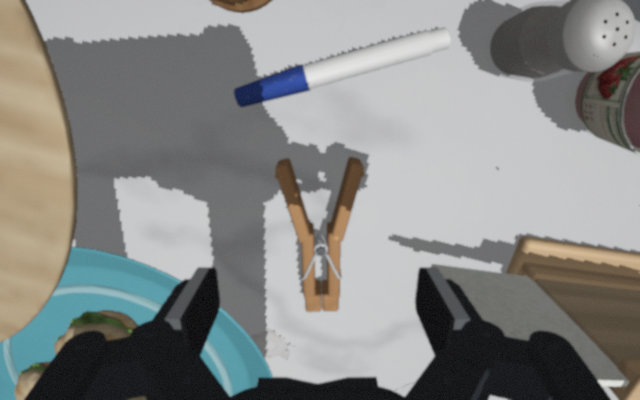

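Run:
```python
from h import *
W=cam('wrist');s=r.sense()
Rt=Ro.from_euler('xyz',s['tcp_rot'],degrees=True)
for n,uv,z in [('tailL',(276,164),22),('tailLi',(291,160),22),('tailRi',(347,158),22),('tailR',(363,163),22),('coil',(320,240),22),('jawL',(306,310),0),('jawR',(340,309),0),('jawLt',(306,304),22),('plate',(250,330),8)]:
    p=at(W,uv,z);print(n,p)
T=Ro.from_euler('xyz',[180,0,17.5],degrees=True)
print('turn to level, tool rotvec',(Rt.inv()*T).as_rotvec())
```

```text
tailL [635.5 270.3  22. ]
tailLi [640.6 261.6  22. ]
tailRi [651.4 227.4  22. ]
tailR [651.  216.4  22. ]
coil [590.6 228.2  22. ]
jawL [513.7 218.3   0. ]
jawR [522. 191.  -0.]
jawLt [535.7 223.7  22. ]
plate [487.4 259.6   8. ]
turn to level, tool rotvec [ 0.00990612  0.03057965 -0.03247479]
```

play_rows(
  deltas=[
    [[0.0175, 0.002, 0.02], [0.01, 0.03, -0.007], 0],
    [[0, 0, 0.0], [0, 0, 0], 0],
    [[0, 0, 0.0], [0, 0, 0], 0],
  ],
)

```text
time: 5.18
tool_pos: [634.2, 241.2, 86.8]
tcp_rot: [180.0, -0.5, 16.1]
ft_force: [0.4, 0.1, 0.2]
finger_gap: 85.4
```

Run:
```python
from h import *
s=r.sense();print(s['tool_pos'],s['tcp_rot'])
im=eyes.snapshot('wrist');W=cam('wrist')
cv2.imwrite('pics/w4.png',cv2.resize(im[130:380,200:440],None,fx=2.4,fy=2.4)[:,:,::-1])
Rt=Ro.from_euler('xyz',s['tcp_rot'],degrees=True)
print((Rt.inv()*Ro.from_euler('xyz',[180,0,16],degrees=True)).as_rotvec())
```

```text
[634.20182045 241.17959199  86.79282626] [179.99774391  -0.45669545  16.08434631]
[ 3.35090364e-05 -7.97086676e-03  1.47195601e-03]
```

View pics/w4.png

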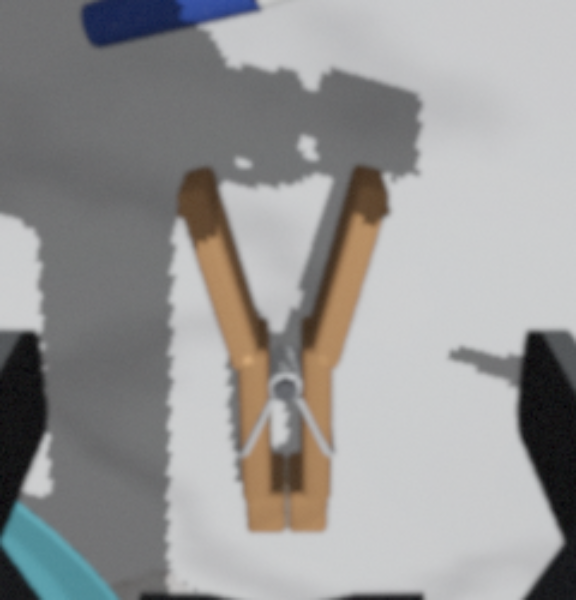

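Run:
```python
from h import *
W=cam('wrist')
for n,p,z in [('tL',(182,185),22),('tR',(385,190),22),('tend',(286,170),22),('coil',(286,385),24),('jaw',(287,530),22),('jaw',(287,530),11)]:
    print(n,at(W,(p[0]/2.4+200,p[1]/2.4+130),z))
```

```text
tL [634.3 268.5  22. ]
tR [647.7 216.6  22. ]
tend [645.9 243.3  22. ]
coil [584.5 225.6  24. ]
jaw [532.9 210.4  22. ]
jaw [523.5 207.6  11. ]
```

play_rows(
  deltas=[
    [[-0.006, 0.001, 0.045], [0, -0.004, 0], 0],
    [[0, 0, 0.0], [0, 0, 0], 0],
    [[0, 0, 0.0], [0, 0, 0], 0],
  ],
)

```text
time: 5.6
tool_pos: [632.3, 240.0, 48.2]
tcp_rot: [180.0, -0.7, 16.1]
ft_force: [1.4, 0.4, 1.0]
finger_gap: 85.8
```

play_rows(
  deltas=[
    [[-0.003, 0, 0.035], [0, -0.012, 0], 0],
    [[0, 0, 0.0], [0, 0, 0], 0],
    [[-0.001, 0, 0.006], [0, 0, 0], 0],
    [[0, 0, 0.0], [0, 0, 0], 0],
  ],
)

```text
time: 6.1
tool_pos: [634.4, 241.0, 16.2]
tcp_rot: [180.0, -0.7, 16.1]
ft_force: [-0.2, 1.0, -1.1]
finger_gap: 85.6
```

play_rows(
  deltas=[
    [[-0.006, 0, 0.008], [0, -0.012, 0], 0],
    [[-0.002, 0, 0.004], [0, -0.006, 0], 0],
    [[0, 0, 0.0], [0, 0, 0], 0],
  ],
)

```text
time: 6.48
tool_pos: [627.4, 239.0, 5.4]
tcp_rot: [180.0, 0.3, 16.1]
ft_force: [0.5, 0.0, 0.0]
finger_gap: 85.6
```

play_rows(
  deltas=[
    [[0, 0, 0.002], [0, 0, 0], 0],
    [[0, 0, 0], [0, 0, 0], 0.4],
    [[0, 0, 0], [0, 0, 0], 0.7],
    [[0, 0, 0], [0, 0, 0], 1],
    [[0, 0, 0], [0, 0, 0], 1],
    [[0, 0, 0], [0, 0, 0], 1],
    [[0, 0, 0], [0, 0, 0], 1],
  ],
  force=35,
)

```text
time: 7.35
tool_pos: [630.4, 239.8, 7.2]
tcp_rot: [180.0, -0.1, 16.1]
ft_force: [0.8, 0.4, 0.8]
finger_gap: 23.6
```

play_rows(
  deltas=[
    [[0, 0, -0.03], [0, 0, 0], 1],
    [[0, 0, -0.03], [0, 0, 0], 1],
    [[0, 0, -0.03], [0, 0, 0], 1],
    [[0, 0, 0], [0, 0, 0], 1],
    [[0, 0, 0], [0, 0, 0], 1],
  ],
)

```text
time: 7.98
tool_pos: [627.5, 239.0, 94.8]
tcp_rot: [180.0, 0.4, 16.1]
ft_force: [-0.0, 0.7, -2.1]
finger_gap: 23.6
```

Run:
```python
from h import *
s=r.sense();print(s['tool_pos'],s['tcp_rot'],s['finger_gap'])
im=eyes.snapshot('wrist');i2=eyes.snapshot('side')
a=cv2.resize(im[130:380,200:440],None,fx=1.6,fy=1.6);b=cv2.resize(i2[100:240,260:400],(400,400))
cv2.imwrite('pics/w5.png',np.hstack([a,b])[:,:,::-1])
```

```text
[627.4822885  239.01077484  94.805449  ] [179.99347119   0.35012708  16.12464246] 23.61901870025644
```

View pics/w5.png

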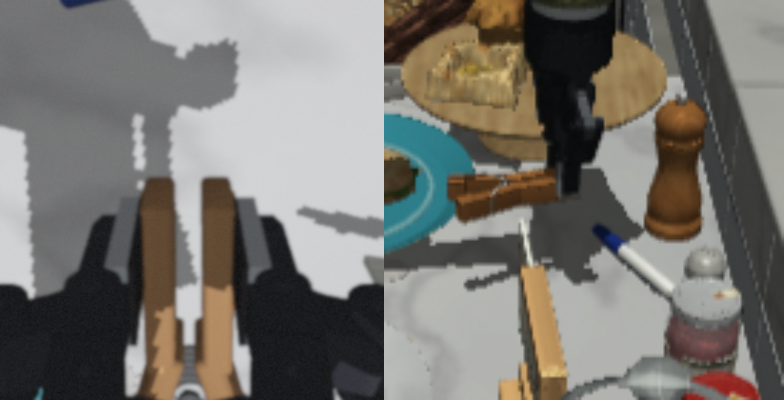

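Run:
```python
from h import *
D,S=cam('side'),cam('scene')
print('mill base',at(D,(361,182),0),at(S,(203,248),0),'top',at(D,(363,140),145), at(S,(197,202),145))
```

```text
mill base [744.  305.3   0. ] [748.4 320.9   0. ] top [734.7 285.6 145. ] [730.  322.6 145. ]
```

play_rows(
  deltas=[
    [[-0.005, -0.022, 0], [0, 0, 0], 1],
    [[-0.005, -0.022, 0], [0, 0, 0], 1],
    [[0, 0, 0], [0, 0, 0], 1],
    [[0, 0, 0], [0, 0, -0.12], 1],
    [[0, 0, 0], [0, 0, -0.12], 1],
    [[0, 0, 0], [0, 0, -0.12], 1],
    [[0, 0, 0], [0, 0, -0.12], 1],
    [[0, 0, 0], [0, 0, 0], 1],
  ],
)

```text
time: 9.07
tool_pos: [600.2, 283.5, 90.4]
tcp_rot: [-179.7, 0.7, 44.7]
ft_force: [0.5, 0.1, -0.0]
finger_gap: 23.7
```

play_rows(
  deltas=[
    [[0, 0, 0], [0, 0, -0.12], 1],
    [[0, 0, 0], [0, 0, -0.12], 1],
    [[0, 0, 0], [0, 0, -0.12], 1],
    [[0, 0, 0], [0, 0, -0.12], 1],
    [[0, 0, 0], [0, 0, -0.12], 1],
    [[0, 0, 0], [0, 0, -0.12], 1],
    [[0, 0, 0], [0, 0, -0.12], 1],
    [[0, 0, 0], [0, 0, 0], 1],
  ],
)

```text
time: 10.07
tool_pos: [599.0, 284.5, 89.5]
tcp_rot: [-179.3, 0.3, 92.9]
ft_force: [-0.4, -0.1, -1.4]
finger_gap: 23.7
```

```bash
cat > go.py <<'E'
from h import *
import sys
s=r.sense();x,y,z=map(float,sys.argv[1:4])
Rt=Ro.from_euler('xyz',s['tcp_rot'],degrees=True)
print('pos',s['tool_pos'],s['tcp_rot'],'gap',s['finger_gap'],'F',s['ft_force'])
print('shift mm',Rt.inv().apply(np.array([x,y,z])-s['tool_pos']).round(1),'turn',(Rt.inv()*Ro.from_euler('xyz',[180,0,95.6],degrees=True)).as_rotvec().round(3))
E
python3 go.py 579 269 66
```

```text
pos [598.97168523 284.51845076  89.47508333] [-179.25878218    0.28596906   92.91403509] gap 23.668950087846223 F [-0.41400829 -0.1084783  -1.37980761]
shift mm [-14.4 -20.4  23.8] turn [-0.013  0.005 -0.047]
```

play_rows(
  deltas=[
    [[-0.005, -0.01, 0.012], [-0.013, 0.005, -0.045], 1],
    [[-0.005, -0.009, 0.01], [0, 0, 0], 1],
    [[0, 0, 0], [0, 0, 0], 1],
    [[0, 0, 0], [0, 0, 0], 1],
  ],
)

```text
time: 10.58
tool_pos: [580.3, 273.1, 67.4]
tcp_rot: [180.0, -0.0, 94.7]
ft_force: [-0.9, -0.1, -0.9]
finger_gap: 23.7
```

```bash
python3 go.py 579 269 66
python3 - <<'E'
from h import *
a=eyes.snapshot('side');b=eyes.snapshot('scene')
a=cv2.resize(a[140:260,240:370],(400,369),interpolation=2);b=cv2.resize(b[140:260,230:360],(400,369),interpolation=2)
cv2.imwrite('pics/p6.png',np.hstack([a,b])[:,:,::-1])
E
```

```text
pos [580.31302204 273.09775638  67.37923911] [ 1.79959360e+02 -2.57983856e-02  9.47414051e+01] gap 23.68929900237685 F [-0.89825233 -0.13206668 -0.86431203]
shift mm [-4.  -1.6  1.4] turn [ 0.001 -0.    -0.015]
```

View pics/p6.png

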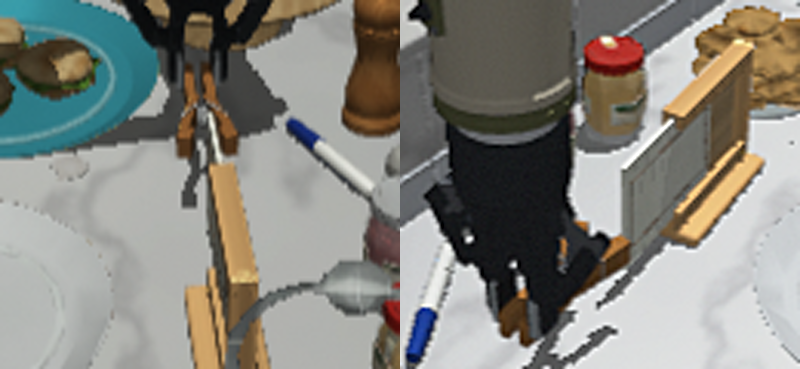

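Run:
```python
from h import *
D=cam('side');c=lambda x,y:(x*130/400+240,y*120/369+140)
for n,p,z in [('tipL outer bot',(178,157),61),('tipL outer top',(178,138),83),('tipL inner top',(193,135),83),('tipR inner top',(223,134),83),('tipR outer top',(238,132),83),('tipR outer bot',(238,151),61),('tipR inner bot',(224,153),61),('tipL inner bot',(194,156),61),('card top tip',(203,108),121),('card at rail',(218,165),121),('coil',(207,103),83)]:print(n,at(D,c(*p),z))
for X in [(591.1,146,121),(580.3+9.5,273.1-99,83),(591.1,146,71),(597.4,84,121)]:
    p=proj(D,X)[0];print(X,p,(p-[240,140])*[400/130,369/120])
```

```text
tipL outer bot [566.7 170.7  61. ]
tipL outer top [566.9 165.7  83. ]
tipL inner top [578.8 170.2  83. ]
tipR inner top [602.8 172.   83. ]
tipR outer top [614.9 175.1  83. ]
tipR outer bot [615.5 180.   61. ]
tipR inner bot [604. 177.  61.]
tipL inner bot [579.6 172.3  61. ]
card top tip [586.6 151.3 121. ]
card at rail [597.7  75.7 121. ]
coil [589.9 217.8  83. ]
(591.1, 146, 121) [307.88737703 176.35447939] [208.884237   111.79002411]
(589.8, 174.10000000000002, 83) [307.21286931 183.05767313] [206.80882864 132.40234487]
(591.1, 146, 71) [307.68291938 193.61938875] [208.25513657 164.8796204 ]
(597.4, 84, 121) [310.69042691 191.50295936] [217.50900586 158.37160003]
```

play_rows(
  deltas=[
    [[-0.01, -0.001, 0], [0, 0, -0.015], 1],
    [[-0.008, 0, 0], [0, 0, 0], 1],
    [[-0.007, 0, 0], [0, 0, 0], 1],
    [[0, 0, 0], [0, 0, 0], 1],
    [[0, 0, 0], [0, 0, 0], 1],
  ],
)

```text
time: 11.3
tool_pos: [583.0, 246.1, 68.4]
tcp_rot: [179.9, -0.0, 95.6]
ft_force: [0.2, 0.0, -1.0]
finger_gap: 24.3
```

```bash
python3 go.py 583.5 217 66
```

```text
pos [582.96960544 246.11151806  68.35140474] [ 1.79866246e+02 -3.78871860e-02  9.56174379e+01] gap 24.315420836688418 F [ 0.2261124   0.02277764 -0.95140145]
shift mm [-29.   -2.3   2.3] turn [ 0.002 -0.001  0.   ]
```

play_rows(
  deltas=[
    [[-0.004, -0.002, 0.001], [0, 0, 0], 1],
    [[-0.008, 0, 0], [0, 0, 0], 1],
    [[-0.008, 0, 0], [0, 0, 0], 1],
    [[-0.007, 0, 0], [0, 0, 0], 1],
    [[0, 0, 0], [0, 0, 0], 1],
    [[0, 0, 0], [0, 0, 0], 1],
  ],
)

```text
time: 12.05
tool_pos: [583.6, 217.1, 67.2]
tcp_rot: [179.9, -0.0, 95.6]
ft_force: [0.3, -0.1, -1.5]
finger_gap: 23.4
```

```bash
python3 go.py 583.5 217 66
python3 - <<'E'
from h import *
a=eyes.snapshot('side');b=eyes.snapshot('scene')
a=cv2.resize(a[140:260,240:370],(400,369),interpolation=2);b=cv2.resize(b[140:260,230:360],(400,369),interpolation=2)
cv2.imwrite('pics/p7.png',np.hstack([a,b])[:,:,::-1])
E
```

```text
pos [583.6165905  217.11992746  67.22543538] [ 1.79869048e+02 -3.78247698e-02  9.56161074e+01] gap 23.445533800856843 F [ 0.30515852 -0.09830333 -1.53155342]
shift mm [-0.1 -0.1  1.2] turn [ 0.002 -0.001  0.   ]
```

View pics/p7.png

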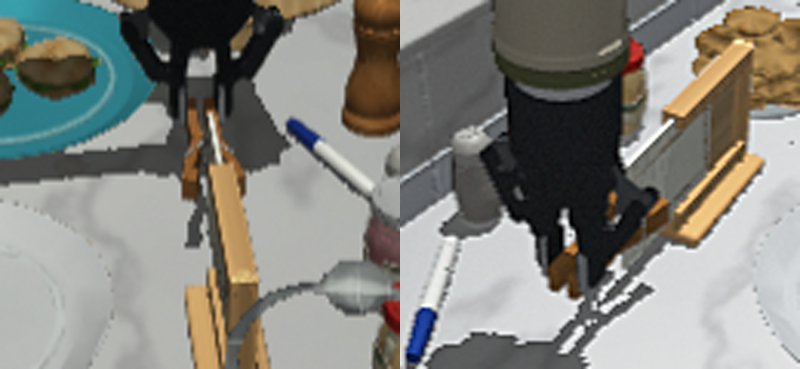

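Run:
```python
from h import *
D=cam('side');S=cam('scene');c=lambda x,y:(x*130/400+240,y*120/369+140);d=lambda x,y:((x-400)*130/400+230,y*120/369+140)
for n,p,z in [('tipL outer bot',(183,196),61),('tipL inner bot',(196,200),61),('tipR outer',(245,172),83),('tipR outer bot',(245,192),61),('card top tip',(210,113),121),('card at rail',(218,165),121)]:print(n,at(D,c(*p),z))
for n,p,z in [('near jaw tip top',(667,198),83),('near jaw tip bot',(668,222),61)]:print(n,at(S,d(*p),z))
```

```text
tipL outer bot [571.6 118.1  61. ]
tipL inner bot [581.7 113.   61. ]
tipR outer [619.2 120.1  83. ]
tipR outer bot [619.9 123.9  61. ]
card top tip [592.  144.3 121. ]
card at rail [597.7  75.7 121. ]
near jaw tip top [570.  115.4  83. ]
near jaw tip bot [567.9 116.4  61. ]
```

```bash
python3 -c "
from h import *
print(r.hand_in()); s=r.sense();print(s['time'],s['tool_pos'],s['finger_gap'],s['ft_force'])"
```

```text
the job is handed in; nothing more can be done
None
the job is handed in; nothing more can be done
```

The job is handed in at about 12 s on the robot's clock. The card is drawn out, and the peg is held squeezed open round its free edge. `hand_in` gave no verdict, and I got no reading after it.

- **Card:** I pinched it from above and pulled it 47 mm along the frame until the force rose to 53 N, which I took as the stop. The wrist picture put it at about 54 mm drawn, and the last picture still showed the free edge out at y ≈ 144.
- **Peg:** I gripped it about 47 mm behind the coil with 35 N, lifted it, turned it and slid it round the edge. The tails looked parallel in the picture. The fingers read 23.4 mm, not the 26 mm given for the stop. The card's 4 mm also read low, at about 2.8 mm, so I put this down to the reading and did not measure the lever angles.
- **Final pose:** The jaw tips are about 27 mm in past the card's edge, at a height of about 72 mm (target 71 mm). The inner faces are roughly 12 mm from the card's middle plane on each side. The far tip was partly hidden, so its position is estimated from its outer edge and the near tip.
- **Contact:** The wrist force was only about 1.5 N, with no sign of touching the card or frame.
- **Other things:** In the last pictures nothing looked moved or tipped; I did not measure their positions again.

My readings of the card's edge from different pictures disagreed by 3 to 5 mm across its thickness. I used the line given by the gripper when it pinched the card, and the last side picture agreed with it to about 1 mm.

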